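# Draw a dropped bracket out from behind the heater guard with a hooked rod

### The arm

A 6-joint arm with a two-finger parallel gripper is mounted at the origin on the work surface. World frame = base frame: x ahead of the robot, y to its left, z up, the work surface at z = 0. Lengths are in mm, angles in degrees, forces in N, time in s.
With the tool pointing down it reaches from about 350 to 775 mm from the base axis. Payload 5.5 kg.
Tool frame: the origin (TCP) lies at the very end of the fingers, on their centre line; the grasp point (between the pads) lies 19 mm behind it; z points along the fingers, y is the line along which they close (so a half turn about z gives the same grasp; the last joint's range is limited). The gripper opens to 85 mm and grips with 20 to 120 N. Pads are 22 mm wide; open, the fingers measure 114 mm over their backs; the gripper's body (76 mm by 85 mm) begins 54 mm behind the grasp point. The pads swing forward as they close: fully open they stand 13 mm farther back than shut.
Start: joints at [60.012, 17.945, 2.641, 74.691, 0, 82.002], TCP at [215.334, 533.201, 231.323] pointing down, gripper open.
Joint ranges: [-158.12, 158.12], [-49.38, 96.58], [-58.88, 72.47], [-126.05, 133.96], [-84.25, 85.87], [-180, 180]. Speed limits (degrees/s): [147.25, 147.25, 180, 180, 180, 180].

### API

Orientations are given as [roll, pitch, yaw] about the fixed x, y, z axes, in that order (R = Rz(yaw) Ry(pitch) Rx(roll)).
In Python, from workcell import readout, eyes, order gives the robot as it stands. The module is installed in compiled form; this text tells all that it offers.
- The arm moves only by the tool apply_moves, never from a script. Its argument "steps" is one flat list of numbers, 7 for each row, row after row: the turn, a rotation vector about the tool's x, y, z in units of 6 degrees (1.0 is 6 degrees), then the shift along the tool's x, y, z in cm, then the closure, from -1 (fully open) to 1 (shut). In form: [rx, ry, rz, tx, ty, tz, fingers, rx, ry, rz, tx, ty, tz, fingers, ...]. A call has exactly 10 rows; each row is the pose to reach, as a shift and turn from the pose commanded when the call began, along the tool's axes at that moment; what a row does not reach only later rows make up. A row lasts 1/12 s, in which the tool goes at most 41.7 mm and 7.16 degrees, less where a joint would pass 70% of its speed; a pose out of reach is approached as far as the arm can. A call with a gripper value outside its range is refused whole. The fingers move at their own pace and stop on an object; "squeeze" is the grip in N (left out, the last holds). Time passes only in rows, so rows that repeat a pose let the fingers close, or fill a call up. It gives the time, the measured TCP pose, the force, the opening and the grip force at its end, in the units of the state.
- readout.get_state(): the state, without advancing time (a new reading comes with each control period).
- eyes.grab_frame(name): name is "side" or "top"; returns a dict with "img" (480x640x3 uint8, red, green, blue), "depth" (480x640 float32, mm along the optical axis (not along the pixel's ray), 0 where there is no reading), "intrinsics" (3x3 intrinsics, pixels), "rvec" (rotation vector, rad) and "tvec" (3), from world to camera coordinates, as OpenCV has them. Camera axes: x right, y down, z forward; pixel columns grow to the right and rows downward; lengths in mm; the calibration is good to about 2 mm. A picture is of the moment at which its call begins.
- order.finish_job(): hands the job in; it is judged then, once.
Trained networks look in the newest picture that a camera, given by its name, has taken for a name from the list of things; names that differ only in an ending like _2 or _b are one class to them, and where a whole thing is asked for, a point or a joint stands for the part that bears it (a point fixed in the world has none). Each returns a list of dicts, best first, with "confidence" (0 to 1); they miss things now and then, are a little off and sometimes report something else, mostly with a low value. They report only what shows in the picture. A call takes as long as a camera call. They do not tell look-alikes from the thing itself.
- eyes.boxes_of(camera, query): "box" ([left, top, right, bottom] in pixels, round what is visible of it).
The state is a dict: "time_s": time; "q": joint angles; "joint_velocities": joint speeds; "tau": joint torques, N m; "eef_pos": TCP position; "orientation": TCP orientation; "contact_force": force on the tool from outside, world axes, zero at the start; "wrist_torque": the same for the moment, N m; "opening": opening from 0.0 (shut) to 1.0 (fully open); "grasp_force": force on a finger pad.
Only numpy, scipy, OpenCV 4.12 (cv2) and the standard library are available. Lean on these libraries where they do the work, as an engineer would, in place of code of your own. Each camera call takes 0.05 s, during which the arm holds its last target. There are 200 camera calls.

### The job

A steel angle bracket has dropped behind the fixed wire guard of the shelf heater: pick up the hooked rod by its wooden handle, reach in under the guard, catch the bracket's upright plate from behind and draw it out until it stands flush along the pine batten, holding it there for about half a second with a light, firm pull of about 8 newtons, never as much as 25. Then put the hooked rod down on the open shelf, standing on its foot and its cross arm as you found it, well clear of bracket, batten and guard. Do not touch the bracket with the gripper, do not press on the guard, and leave the other things where they are.

Things in the scene. Friction and masses are not known exactly. Their poses are not given: they have to be found in the camera images.
- hook_grip (a point): Grip point of the hooked rod (180 g), 33 mm above the shelf at rest: inside its wooden handle, 22 mm wide (y), 34 mm tall, x -60 to +45 mm. x runs from handle to hook, y left, z up. A foot below the handle's rear end (x -64 to -48 mm) stands on the shelf. Grip hard across the 22 mm: the pull acts 30 mm lower. The rod lies left or right, the green trowel opposite.
- hook_arm (a point): Middle of the rod's level cross arm, at x = 140 mm from hook_grip, 29.5 mm lower, 3.5 mm above the shelf at rest; same axes. Arm: 7 mm round steel bar, y -26 to +28 mm, free end at y+. From the handle the 7 mm rod runs at grip height, jogs to y = -26 mm between x = 62 and 85 mm (from the grip), runs on to 140 mm and drops to the arm.
- bracket: Steel angle bracket, about 95 g. Origin: on the shelf under its upright plate, which is 4 mm thick (x -2 to 2 mm), 40 mm wide (y), 36 mm tall. Foot plate 40 x 40 x 4 mm runs from it to x = 42 mm. x points away from the robot (turned up to 0.4 rad): the plate is nearest the robot; the arm, held above the foot plate, pulls on its far face. Starts 20 to 55 mm behind the guard's front.
- batten: Fixed rigid pine batten, 20 mm thick (x), 240 mm long (y), 14 mm tall, in front of the guard. Origin: centre of its underside; x points away from the robot. Its face at x = +10 mm is the stop; the bracket is flush with its origin at x = 12 mm and x axes parallel. Pull lower than the batten's top, or the bracket tips.
- guard: Fixed wire guard over a white tube heater, 330 mm wide (y), 190 mm deep, 95 mm tall. Origin: on the shelf under the middle of its front; x points away from the robot. The front is open up to 57 mm but for corner legs at y = +-165 mm. Heater from x = 126 mm on. A clothes peg lies inside at y = 125 mm. The batten's stop face is 60 to 75 mm before the front.
- trowel: Green plastic trowel, 290 mm long, lying along x at the side of the shelf opposite the hooked rod; leave alone. Origin near its middle.
- pot: Terracotta pot, 114 mm wide, 100 mm tall, at the left; leave alone. Origin: underside.
- mug: White ceramic mug, 82 mm wide, 95 mm tall, at the right; leave alone. Origin: underside.
- jar: Lidded glass jar, 68 mm wide, 100 mm tall, at the left; leave alone. Origin: underside.
- fork: Steel hand fork with wooden handle, 260 mm long, lying along x at the left; leave alone. Origin near its middle.
There are look-alikes about, which are no part of the job. Leave any purple look-alike of the part that bears hook_grip alone. Of the things that look like the bracket, take the one that is nearest to the robot's base at the start.

How it is judged (in metres and radians):
On the way, in this order (a step that is already met when the one before it is completed fails the run):
1. the rod's cross arm is behind the bracket's upright plate, low down (x of hook_arm in the frame of bracket between 0.003 and 0.04 m and y of hook_arm in the frame of bracket between -0.03 and 0.03 m and height (world z) of hook_arm below 0.034 m), for 0.1 s.
2. the bracket is flush along the batten and pulled firmly against it by the hook (over 3 N for 0.3 s) (contact force between bracket and batten above 3 N and contact force between hook and bracket above 3 N and x of bracket in the frame of batten between 0.009 and 0.0155 m and y of bracket in the frame of batten between -0.125 and 0.125 m and angle between the x axis of bracket and the x axis of batten, either way round below 0.09 rad and angle between bracket's own z axis and vertical below 0.1 rad and height (world z) of bracket below 0.006 m), for 0.3 s.
At the end, for the whole second after the job is handed in: The bracket stands on its foot plate flush on the batten's guard-side face (gap under 3 mm, parallel within 5 degrees); the hooked rod stands at rest on the shelf on foot and arm, touching neither bracket, batten nor guard, its arm at least 80 mm from the bracket (x of bracket in the frame of batten between 0.009 and 0.0155 m and y of bracket in the frame of batten between -0.125 and 0.125 m and angle between the x axis of bracket and the x axis of batten, either way round below 0.09 rad and angle between bracket's own z axis and vertical below 0.1 rad and height (world z) of bracket below 0.006 m and linear speed of each of bracket, hook below 0.01 m/s and height (world z) of hook_grip between 0.026 and 0.043 m and angle between hook_grip's own z axis and vertical below 0.12 rad and horizontal distance between hook_arm and bracket above 0.08 m and contact force between hook and batten below 0.05 N and contact force between hook and guard below 0.05 N and contact force between hook and bracket below 0.05 N).
It fails at once if the bracket is pulled, or pulled against the batten, with 25 N or more (contact force between bracket and batten above 25 N or contact force between hook and bracket above 25 N).
It fails at once if the gripper touches the bracket (contact force between the fingers and bracket above 0.3 N).
It fails at once if the hook is pressed on the guard with more than 10 N (contact force between hook and guard above 10 N).
It fails at once if the arm or gripper presses on the guard (contact force between any of the arm, the fingers and guard above 5 N).
It fails at once if trowel, fork, pot, mug or jar is moved more than 25 mm (distance of any of trowel, fork, pot, mug, jar from where it was at the start of the episode above 0.025 m).
It also fails if it takes over 64 s, if anything falls off the work surface, if the arm or the gripper's body presses on something with over 40 N, if the wrist force passes 120 N, or if a joint passes its speed limit or range.

## Working session

There is one attempt and no reset: what is moved stays moved. The work goes in short steps, Python scripts to look and compute and a tool call to move; the robot and the scene stay as the last step left them, time stands still between calls to the robot, and variables do not carry over. Pictures are saved under pics/ and viewed, at most 10 in all, crops included, and the job is handed in when it is done.

Besides the shell and the picture viewer there is one more tool, called after "Call:" by a JSON object that holds its "name" and its "arguments", one argument or row to a line. apply_moves: Moves the arm, as the interface text tells. Its arguments: {"type":"object","properties":{"steps":{"type":"array","items":{"type":"number"}},"squeeze":{"type":"number"}},"required":["steps"]}

```bash
mkdir -p pics; cat > h.py <<'E'
import numpy as np, cv2
from workcell import readout, eyes, order
def grab(n):
    f=eyes.grab_frame(n); f['R']=cv2.Rodrigues(np.array(f['rvec'],float))[0]; f['t']=np.array(f['tvec'],float).ravel(); f['K']=np.array(f['intrinsics'],float); return f
def cloud(f):
    d=f['depth']; v,u=np.mgrid[:480,:640]; K=f['K']
    p=np.stack([(u-K[0,2])/K[0,0]*d,(v-K[1,2])/K[1,1]*d,d],-1)
    w=(p-f['t'])@f['R']; w[d<=0]=np.nan; return w
def proj(f,P): return cv2.projectPoints(np.array(P,float).reshape(-1,3),np.array(f['rvec'],float),f['t'],f['K'],None)[0].reshape(-1,2)
def save(f,n): cv2.imwrite('pics/'+n+'.png',f['img'][...,::-1])
E
python3 - <<'E'
from h import *
for c in ['top','side']:
    f=grab(c); save(f,c+'0'); W=cloud(f); np.savez(c+'0',img=f['img'],W=W)
    print(c,'cam at',(-f['R'].T@f['t']).round())
    for n in ['hook_grip','bracket','batten','guard','trowel']:
        for b in eyes.boxes_of(c,n)[:4]:
            l,t,r,bo=[int(x) for x in b['box']]; u,v=(l+r)//2,(t+bo)//2
            print(n,round(b['confidence'],2),(l,t,r,bo),W[v,u].round())
E
```

```text
top cam at [ 414.   79. 1069.]
hook_grip 0.59 (207, 215, 253, 307) [433. 290.  35.]
hook_grip 0.57 (180, 344, 265, 424) [168. 299.  51.]
bracket 0.78 (352, 133, 371, 156) [684.   2.  95.]
bracket 0.66 (262, 81, 284, 106) [831. 203.   3.]
batten 0.7 (207, 218, 250, 311) [427. 292.  49.]
batten 0.68 (315, 205, 422, 215) [552. -20.  15.]
guard 0.77 (288, 73, 458, 184) [748. -34.   2.]
guard 0.74 (118, 151, 164, 185) [629. 470.  99.]
trowel 0.6 (473, 211, 509, 337) [ 406. -305.   -2.]
side cam at [ 153.  901. 1143.]
hook_grip 0.92 (408, 325, 455, 358) [131. 270.  51.]
hook_grip 0.57 (267, 287, 343, 343) [430. 310.  41.]
hook_grip 0.57 (286, 103, 326, 139) [ 693. -319.   81.]
bracket 0.65 (178, 237, 201, 252) [823. 202.   3.]
batten 0.98 (290, 183, 327, 245) [559. -14.  13.]
guard 0.69 (173, 323, 207, 371) [617. 508.  98.]
guard 0.56 (194, 130, 314, 254) [701.  30.  90.]
trowel 0.86 (343, 145, 424, 180) [ 428. -312.    4.]
```

View pics/top0.png

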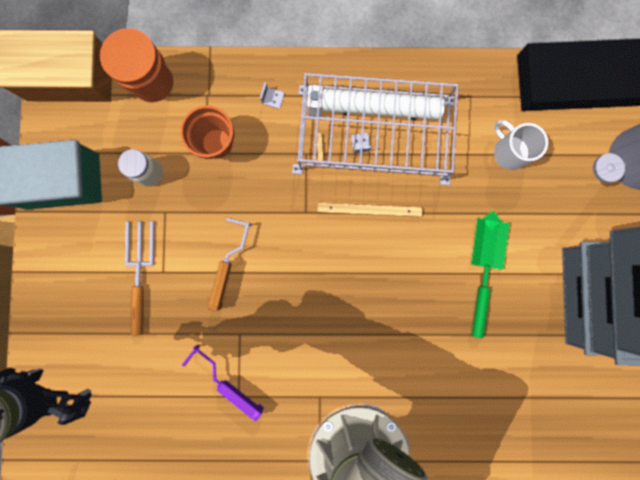

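View pics/side0.png

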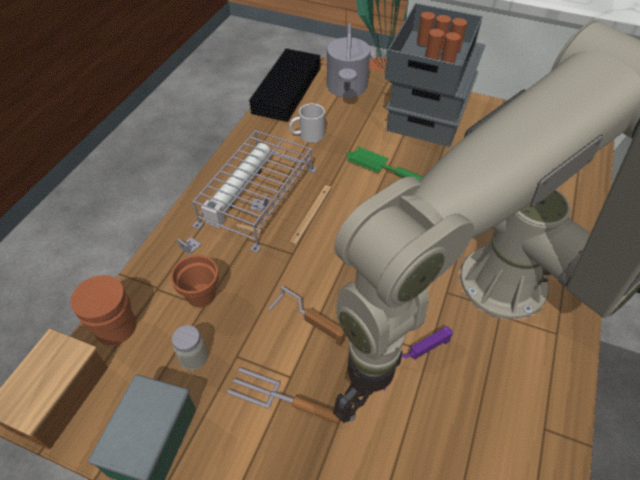

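The top view shows the wooden-handled hook (handle at about (220,285), arm from (228,219) to (250,224)). The target bracket is inside the guard at (360,143), the look-alike is outside at (271,95), and the batten runs from (318,208) to (422,211). Next I'll fit the poses and look at enlarged crops.

```bash
python3 - <<'E'
from h import *
d=np.load('top0.npz'); img=d['img']; W=d['W']
s=np.load('side0.npz')
a=cv2.resize(img[110:220,300:440],None,fx=5.7,fy=5.4,interpolation=cv2.INTER_CUBIC)[:, :400*2]
a=cv2.resize(img[125:190,330:400],(420,390),interpolation=cv2.INTER_CUBIC)
b=cv2.resize(img[210:315,200:260],(223,390),interpolation=cv2.INTER_CUBIC)
cimg=s['img'][190:220,240:280]; c=cv2.resize(cimg,(150,390//3),interpolation=cv2.INTER_CUBIC); c=cv2.copyMakeBorder(c,0,260,0,0,cv2.BORDER_CONSTANT)
cv2.imwrite('pics/crops.png',np.hstack([a,b,c])[...,::-1])
def fit(m,name,z=None):
    P=W[m]; P=P[~np.isnan(P[:,0])]
    (cx,cy),(w,h),an=cv2.minAreaRect(P[:,:2].astype(np.float32)); 
    v=np.linalg.svd(P[:,:2]-P[:,:2].mean(0),full_matrices=False)[2][0]
    print(name,len(P),'rect',round(cx),round(cy),round(w),round(h),'mean',P.mean(0).round(1),'dir',round(np.degrees(np.arctan2(v[1],v[0])),1),'z',np.percentile(P[:,2],[5,50,95]).round())
v,u=np.mgrid[:480,:640]
box=lambda l,t,r,b:(u>=l)&(u<=r)&(v>=t)&(v<=b)
fit(box(312,198,428,220)&(W[...,2]>8),'batten')
fit(box(200,255,240,315)&(W[...,2]>38),'handle')
fit(box(222,212,258,270)&(W[...,2]>-3+4),'rod+arm')
fit(box(222,212,258,255)&(W[...,2]>22),'rod hi')
fit(box(290,70,462,188)&(W[...,2]>85),'guardtop')
m=box(348,130,374,158); 
np.set_printoptions(linewidth=250)
print(W[130:158,346:376,2].round().astype(int))
g=img.astype(int); 
print((g.max(2)-g.min(2))[130:158,346:376])
E
```

```text
batten 923 rect 555 -25 240 21 mean [554.4 -24.3  13.5] dir -92.3 z [10. 14. 17.]
handle 557 rect 386 310 22 121 mean [381.2 310.4  49. ] dir 166.5 z [41. 49. 53.]
rod+arm 864 rect 481 275 135 84 mean [478.  277.3  13.5] dir 176.0 z [ 1.  3. 48.]
rod hi 136 rect 480 266 23 88 mean [479.4 266.5  35.5] dir 150.5 z [32. 36. 39.]
guardtop 2782 rect 733 -36 334 197 mean [732.5 -36.5  93.3] dir -93.8 z [90. 93. 96.]
[[                  -1                   95                   96                   -2                   -2                    1                   -1                   -1                    0                   -2                    0
                     1                    0                    0                    3                    2                   94                   94                   -2                   -1                   -2                   -1
                    -2                   -1                    1                    0                   -1                    0                   -1                    1]
 [                   0                   95      
[... 19956 characters left out ...]
07 123 126 125  94  34]
 [ 20  72 103 103 103 103  96  70  40  25  36  50  51  25   9  10  32  77  94  96  97  96  85  75  92 105 109 107  75  23]
 [ 20  65  91  98  93  95  88  81  64  57  68  81  76  39  13  12  43  84  92  95  92  89  79  69  80  92  98  93  61  19]
 [ 29  82 110 109 105 103 103  99  89  75  87 105  92  48  16  17  55  97 105 104 105 100  86  78  90 101 106 102  63  20]
 [ 41  99 122 119 119 117 115 111  94  89 100 114  99  54  16  20  67 111 116 115 114 115 105  95 104 115 122 118  78  23]
 [ 50 107 125 127 124 123 119 110  92  92 106 120 102  52  17  21  77 117 124 119 121 116 106  99 109 125 127 125  81  28]]<stdin>:23: RuntimeWarning: invalid value encountered in cast
```

View pics/crops.png

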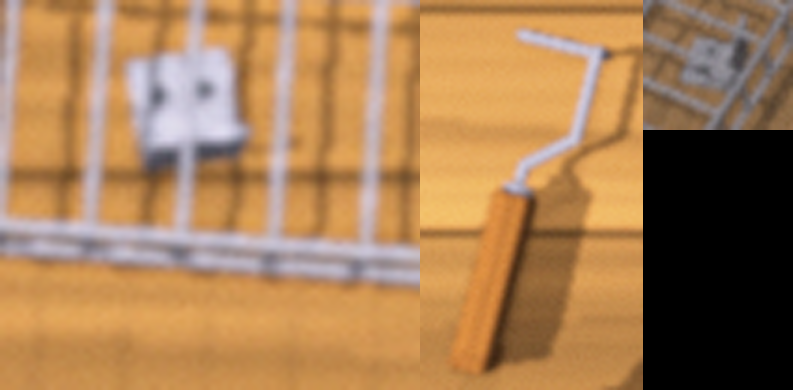

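```bash
python3 - <<'E'
from h import *
d=np.load('top0.npz'); img=d['img'].astype(int); W=d['W']; sat=img.max(2)-img.min(2)
v,u=np.mgrid[:480,:640]
box=lambda l,t,r,b:(u>=l)&(u<=r)&(v>=t)&(v<=b)
def ln(P,n):
    c=P.mean(0); e=np.linalg.svd(P[:,:2]-c[:2],full_matrices=False)[2][0]; e*=np.sign(e[np.argmax(abs(e))])
    t=(P[:,:2]-c[:2])@e; s=(P[:,:2]-c[:2])@[-e[1],e[0]]
    print(n,len(P),'c',c.round(1),'ang',np.degrees(np.arctan2(e[1],e[0])).round(1),'t',t.min().round(),t.max().round(),'s',s.min().round(),s.max().round(),'ends',(c[:2]+e*t.min()).round(),(c[:2]+e*t.max()).round())
z=W[...,2]
ln(W[box(200,255,240,315)&(z>46)&(z<56)],'handle')
ln(W[box(345,140,374,156)&(z>32)&(z<42)],'plate top')
ln(W[box(350,134,370,146)&(sat<25)&(z<12)],'foot')
ln(W[box(224,214,244,226)&(sat<45)&(z>-4)&(z<20)],'arm')
ln(W[box(240,225,256,268)&(sat<45)&(z>25)],'rod')
ln(W[box(312,198,428,220)&(z>9)],'batten')
ln(W[box(300,155,445,190)&(z>45)&(z<70)],'guard front bar57')
ln(W[box(285,160,305,180)&(z>5)&(z<80)],'legL')
ln(W[box(435,170,462,188)&(z>5)&(z<80)],'legR')
for n in ['pot','jar','fork','mug']:
    pass
print({k:np.round(x,1) for k,x in readout.get_state().items()})
E
```

```text
handle 490 c [379.4 311.6  49.8] ang -13.6 t -54.0 55.0 s -11.0 11.0 ends [327. 324.] [433. 299.]
plate top 29 c [692.8  -7.2  35.5] ang 99.0 t -18.0 19.0 s -3.0 2.0 ends [696. -25.] [690.  11.]
foot 190 c [718.8  -2.5   3.4] ang 87.6 t -22.0 21.0 s -16.0 15.0 ends [718. -25.] [720.  18.]
arm 54 c [526.4 285.9   5.6] ang 76.0 t -22.0 23.0 s -3.0 3.0 ends [521. 265.] [532. 308.]
rod 68 c [487.4 259.6  35.8] ang -14.8 t -28.0 29.0 s -3.0 4.0 ends [460. 267.] [515. 252.]
batten 915 c [554.4 -24.4  13.6] ang 87.7 t -120.0 120.0 s -11.0 10.0 ends [ 550. -145.] [559.  95.]
guard front bar57 317 c [638.5 -24.9  61.8] ang 86.0 t -161.0 160.0 s -4.0 3.0 ends [ 627. -186.] [650. 135.]
legL 49 c [648.9 136.9  32.5] ang 83.8 t -14.0 16.0 s -13.0 10.0 ends [647. 123.] [651. 152.]
legR 67 c [ 627.  -186.1   47.2] ang 85.0 t -24.0 26.0 s -12.0 7.0 ends [ 625. -210.] [ 629. -160.]
{'time_s': np.float64(0.6), 'q': array([60. , 17.9,  2.6, 74.7, -0. , 82. ]), 'joint_velocities': array([ 0.1, -0.1, -0. ,  0. ,  0.1, -0. ]), 'tau': array([ -0. , -48. ,  29.9,   0. ,  -0. ,  -0. ]), 'eef_pos': array([215.3, 533.2, 231.4]), 'orientation': array([180.,   0., 158.]), 'contact_force': array([-0.3,  0.2,  0.8]), 'wrist_torque': array([ 0., -0., -0.]), 'grasp_force': np.float64(0.0), 'opening': np.float64(1.0)}
```

The measurements agree with the sizes given:

| Item | Position (mm) | Yaw (deg) | Notes |
|---|---|---|---|
| Grip | about (388, 311) | -13.8 | |
| Bracket | (693, -7) | +9.4 | |
| Batten | centre (554, -24) | -2.3 | stop face at x ≈ 564 |
| Guard | front at x ≈ 638 | | |

I'll move above the handle now.

Call:
{"name": "apply_moves", "arguments": {
  "steps": [0, 0, -0.7, -12, -7, 5.5, -1, 0, 0, -1.37, -24.34, -14.13, 11.14, -1, 0, 0, -1.37, -24.34, -14.13, 11.14, -1, 0, 0, -1.37, -24.34, -14.13, 11.14, -1, 0, 0, -1.37, -24.34, -14.13, 11.14, -1, 0, 0, -1.37, -24.34, -14.13, 11.14, -1, 0, 0, -1.37, -24.34, -14.13, 11.14, -1, 0, 0, -1.37, -24.34, -14.13, 11.14, -1, 0, 0, -1.37, -24.34, -14.13, 11.14, -1, 0, 0, -1.37, -24.34, -14.13, 11.14, -1]
}}

```text
time_s: 1.43
eef_pos: [388.3, 310.7, 119.9]
orientation: [180.0, -0.0, 166.1]
contact_force: [-0.3, -0.0, 0.0]
opening: 0.995
grasp_force: 0.0
```

Call:
{"name": "apply_moves", "arguments": {
  "steps": [0, 0, 0, 0, 0, 2.5, -1, 0, 0, 0, 0, 0, 5, -1, 0, 0, 0, 0, 0, 7.5, -1, 0, 0, 0, 0, 0, 9.5, -1, 0, 0, 0, 0, 0, 10.5, -1, 0, 0, 0, 0, 0, 10.5, -1, 0, 0, 0, 0, 0, 10.5, 0, 0, 0, 0, 0, 0, 10.5, 0.4, 0, 0, 0, 0, 0, 10.5, 1, 0, 0, 0, 0, 0, 10.5, 1],
  "squeeze": 115
}}

```text
time_s: 2.27
eef_pos: [389.1, 311.8, 16.2]
orientation: [179.9, 0.1, 166.2]
contact_force: [-0.6, 0.1, -0.3]
opening: 0.459
grasp_force: 0.0
```

Call:
{"name": "apply_moves", "arguments": {
  "steps": [0, 0, 0, 0, 0, 0, 1, 0, 0, 0, 0, 0, 0, 1, 0, 0, 0, 0, 0, 0, 1, 0, 0, 0, 0, 0, 0, 1, 0, 0, 0, 0, 0, 0, 1, 0, 0, 0, 0, 0, 0, 1, 0, 0, 0, 0, 0, 0, 1, 0, 0, 0, 0, 0, 0, 1, 0, 0, 0, 0, 0, 0, 1, 0, 0, 0, 0, 0, 0, 1]
}}

```text
time_s: 3.1
eef_pos: [388.9, 311.4, 16.0]
orientation: [179.9, 0.1, 166.2]
contact_force: [-0.0, -1.1, 6.3]
opening: 0.235
grasp_force: 112.3
```

Call:
{"name": "apply_moves", "arguments": {
  "steps": [0, 0, 0, 0, 0, -0.5, 1, 0, 0, 0, 0, 0, -1.5, 1, 0, 0, 0, 0, 0, -3, 1, 0, 0, -0.2, 0, 0, -4.5, 1, 0, 0, -0.6, 0, 0, -6, 1, 0, 0, -1, 0, 0, -7.5, 1, 0, 0, -1.4, 0, 0, -8.5, 1, 0, 0, -1.7, 0, 0, -9, 1, 0, 0, -1.92, 0, 0, -9, 1, 0, 0, -1.92, 0, 0, -9, 1]
}}

```text
time_s: 3.93
eef_pos: [388.3, 311.1, 105.5]
orientation: [180.0, 0.0, 177.8]
contact_force: [-0.6, -0.1, -1.7]
opening: 0.241
grasp_force: 112.3
```

Call:
{"name": "apply_moves", "arguments": {
  "steps": [0, 0, 0, -0.3, -1, 0, 1, 0, 0, 0, -0.8, -3, 0, 1, 0, 0, 0, -1.5, -6, 0, 1, 0, 0, 0, -2.2, -9.5, 0, 1, 0, 0, 0, -3, -13, 0, 1, 0, 0, 0, -3.9, -16.5, 0, 1, 0, 0, 0, -4.7, -20, 0, 1, 0, 0, 0, -5.5, -23.5, 0, 1, 0, 0, 0, -6.2, -26.5, 0, 1, 0, 0, 0, -6.6, -28, 0, 1]
}}

```text
time_s: 4.77
eef_pos: [442.9, 25.0, 104.4]
orientation: [-179.9, -0.0, 177.5]
contact_force: [0.3, 0.3, -2.3]
opening: 0.243
grasp_force: 112.9
```

Call:
{"name": "apply_moves", "arguments": {
  "steps": [0, 0, 0, -0.2, -1, 0, 1, 0, 0, 0, -0.6, -3, 0, 1, 0, 0, 0, -1.2, -5, 0, 1, 0, 0, 0, -1.6, -7, 0, 1, 0, 0, 0, -1.9, -8, 0, 1, 0, 0, 0, -2, -8.3, 0, 1, 0, 0, 0, -2, -8.3, 0, 1, 0, 0, 0, -2, -8.3, 0, 1, 0, 0, 0, -2, -8.3, 0, 1, 0, 0, 0, -2, -8.3, 0, 1]
}}

```text
time_s: 5.6
eef_pos: [459.4, -54.1, 104.8]
orientation: [180.0, -0.0, 177.8]
contact_force: [-0.1, -0.5, -1.2]
opening: 0.241
grasp_force: 113.0
```

```bash
python3 - <<'E'
from h import *
f=grab('top'); W=cloud(f); save(f,'top1'); np.savez('top1',img=f['img'],W=W)
g=grab('side'); np.savez('side1',img=g['img'],W=cloud(g))
st=readout.get_state(); print(st['eef_pos'],st['orientation'],st['opening'],st['time_s'])
A=cv2.resize(f['img'][120:300,260:460],(600,540)); B=g['img'][130:330,200:400]
cv2.imwrite('pics/c1.png',np.hstack([A,cv2.resize(cv2.copyMakeBorder(B,0,340,0,0,cv2.BORDER_CONSTANT),(200,540))])[...,::-1])
# arm points
v,u=np.mgrid[:480,:640]; z=W[...,2]; img=f['img'].astype(int); sat=img.max(2)-img.min(2)
P=W[(sat<60)&(z>60)&(z<140)&(W[...,0]>480)&(W[...,0]<632)&(abs(W[...,1]+60)<80)]
print(len(P)); 
if len(P):
  Q=P[P[:,0]>P[:,0].max()-25]; print(Q.round()[::max(1,len(Q)//40)].tolist())
E
```

```text
[459.64488823 -54.2761155  104.90786568] [ 1.79985930e+02 -1.88927826e-03  1.77821749e+02] 0.2395501390586094 5.7
240
[[632.0, -104.0, 97.0], [631.0, -108.0, 98.0], [632.0, -117.0, 96.0], [631.0, -107.0, 92.0], [630.0, -109.0, 93.0], [631.0, -112.0, 93.0], [630.0, -114.0, 93.0], [630.0, -115.0, 96.0], [631.0, -118.0, 92.0], [630.0, -120.0, 93.0], [630.0, -122.0, 94.0], [630.0, -124.0, 95.0], [629.0, -126.0, 98.0], [630.0, -128.0, 95.0], [631.0, -131.0, 93.0], [631.0, -133.0, 93.0], [631.0, -135.0, 93.0], [631.0, -138.0, 91.0], [630.0, -138.0, 97.0], [631.0, -127.0, 81.0], [630.0, -128.0, 84.0], [629.0, -138.0, 91.0], [629.0, -140.0, 91.0], [630.0, -126.0, 74.0], [630.0, -128.0, 76.0], [631.0, -104.0, 62.0], [630.0, -106.0, 63.0], [631.0, -109.0, 61.0], [631.0, -111.0, 62.0], [631.0, -115.0, 61.0], [631.0, -117.0, 62.0], [630.0, -124.0, 63.0], [631.0, -126.0, 62.0], [631.0, -129.0, 62.0], [630.0, -133.0, 63.0], [630.0, -135.0, 63.0], [631.0, -137.0, 61.0], [631.0, -140.0, 62.0], [629.0, -138.0, 61.0], [628.0, -139.0, 65.0]]
```

View pics/c1.png

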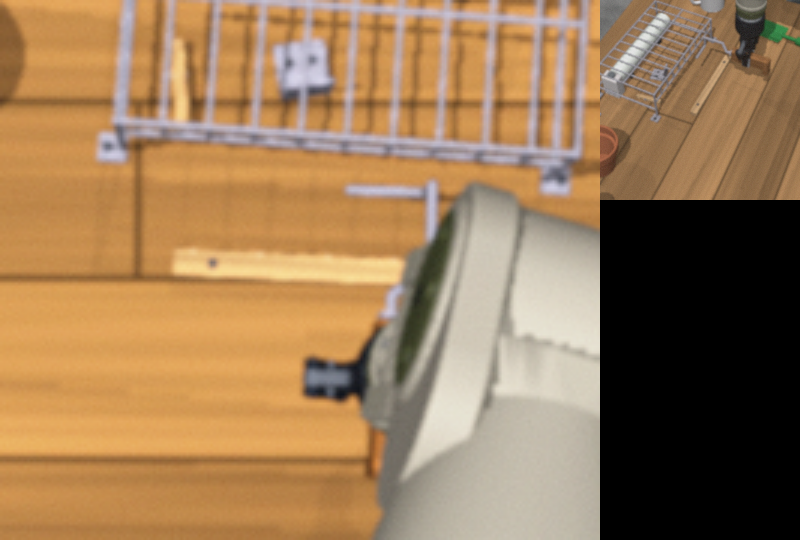

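The arm is in view as a horizontal bar at top-image pixels (375–404, 183), level and short of the guard. I'll measure it.

```bash
python3 - <<'E'
from h import *
d=np.load('top1.npz'); img=d['img'].astype(int); W=d['W']; sat=img.max(2)-img.min(2)
v,u=np.mgrid[:480,:640]; z=W[...,2]
P=W[(u>=373)&(u<=402)&(v>=180)&(v<=187)&(z>30)]
c=np.median(P,0); e=np.polyfit(P[:,1],P[:,0],1); ez=np.polyfit(P[:,1],P[:,2],1)
print(len(P),c.round(1),'y',P[:,1].min(),P[:,1].max(),'slope x/y deg',np.degrees(np.arctan(e[0])),'z',ez, 'x at y=-59',np.polyval(e,-59))
P=W[(u>=402)&(u<=406)&(v>=181)&(v<=196)&(z>30)]; print(P.mean(0).round(1),P[:,1].min(),P[:,1].max(),np.percentile(P[:,2],[10,50,90]))
E
```

```text
91 [599.3 -59.4  94.5] y -84.64193990190587 -29.840509391018433 slope x/y deg 2.0079845165964825 z [-5.48385275e-02  9.19529554e+01] x at y=-59 599.3749383942674
[581.  -81.7 137.5] -87.03316486330976 -14.419184770497642 [120.19815681 124.15402346 125.65551494]
```

Call:
{"name": "apply_moves", "arguments": {
  "steps": [0, 0, 0, 0, -0.3, 1, 1, 0, 0, 0, 0, -0.3, 2.2, 1, 0, 0, 0, 0, -0.3, 3.5, 1, 0, 0, 0, 0, -0.3, 4.8, 1, 0, 0, 0, 0, -0.3, 6, 1, 0, 0, 0, 0, -0.3, 7, 1, 0, 0, 0, 0, -0.3, 7.7, 1, 0, 0, 0, 0, -0.3, 8.1, 1, 0, 0, 0, 0, -0.3, 8.1, 1, 0, 0, 0, 0, -0.3, 8.1, 1]
}}

```text
time_s: 6.53
eef_pos: [459.7, -58.0, 23.8]
orientation: [180.0, -0.0, 177.8]
contact_force: [0.7, -0.2, -1.8]
opening: 0.237
grasp_force: 112.9
```

Call:
{"name": "apply_moves", "arguments": {
  "steps": [0, 0, 0, -0.8, 0, 0, 1, 0, 0, 0, -2, 0, 0, 1, 0, 0, 0, -3.5, 0, 0, 1, 0, 0, 0, -5, 0, 0, 1, 0, 0, 0, -6.5, 0, 0, 1, 0, 0, 0, -8, 0, 0, 1, 0, 0, 0, -9.5, 0, 0, 1, 0, 0, 0, -10.7, 0, 0, 1, 0, 0, 0, -11.3, 0, 0, 1, 0, 0, 0, -11.3, 0, 0, 1]
}}

```text
time_s: 7.37
eef_pos: [574.9, -62.8, 24.5]
orientation: [-180.0, 0.2, 177.8]
contact_force: [0.3, 0.1, -1.8]
opening: 0.242
grasp_force: 112.9
```

```bash
python3 - <<'E'
from h import *
f=grab('top'); W=cloud(f); np.savez('top2',img=f['img'],W=W)
st=readout.get_state(); print(st['eef_pos'],st['orientation'],st['contact_force'],st['time_s'])
cv2.imwrite('pics/c2.png',cv2.resize(f['img'][90:220,300:440],(700,650),interpolation=cv2.INTER_CUBIC)[:600,:,::-1])
E
```

```text
[573.42001608 -62.56155804  24.12052923] [-1.79992177e+02  4.69819765e-02  1.77763388e+02] [-0.3822777   0.34419218 -2.63644215] 7.4167
```

View pics/c2.png

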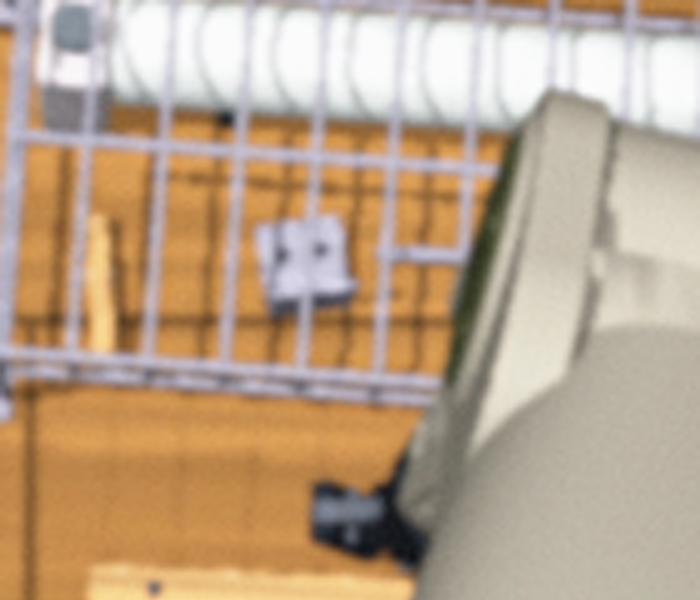

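The arm shows at crop (380–460, 252). It sits beside the bracket, level with the middle of the foot plate and clear of the plate's right edge at 350. I'll slide it left.

Call:
{"name": "apply_moves", "arguments": {
  "steps": [0, 0, 0, 0, 0.4, 0, 1, 0, 0, 0, 0, 1, 0, 1, 0, 0, 0, 0, 1.8, 0, 1, 0, 0, 0, 0, 2.6, 0, 1, 0, 0, 0, 0, 3.4, 0, 1, 0, 0, 0, 0, 4.2, 0, 1, 0, 0, 0, 0, 5, 0, 1, 0, 0, 0, 0, 5.5, 0, 1, 0, 0, 0, 0, 5.7, 0.05, 1, 0, 0, 0, 0, 5.7, 0.1, 1]
}}

```text
time_s: 8.25
eef_pos: [574.9, -4.8, 22.9]
orientation: [180.0, 0.0, 177.8]
contact_force: [-0.3, 0.0, -2.2]
opening: 0.241
grasp_force: 112.9
```

```bash
python3 - <<'E'
from h import *
f=grab('top'); W=cloud(f); np.savez('top3',img=f['img'],W=W)
st=readout.get_state(); print(st['eef_pos'],st['orientation'],st['contact_force'],st['time_s'])
cv2.imwrite('pics/c3.png',cv2.resize(f['img'][90:210,300:440],(700,600),interpolation=cv2.INTER_CUBIC)[...,::-1])
E
```

```text
[574.81209553  -5.26237176  22.7322655 ] [-1.79994778e+02 -5.52256457e-03  1.77780792e+02] [-0.5245982  -0.80769806 -2.30308824] 8.3
```

View pics/c3.png

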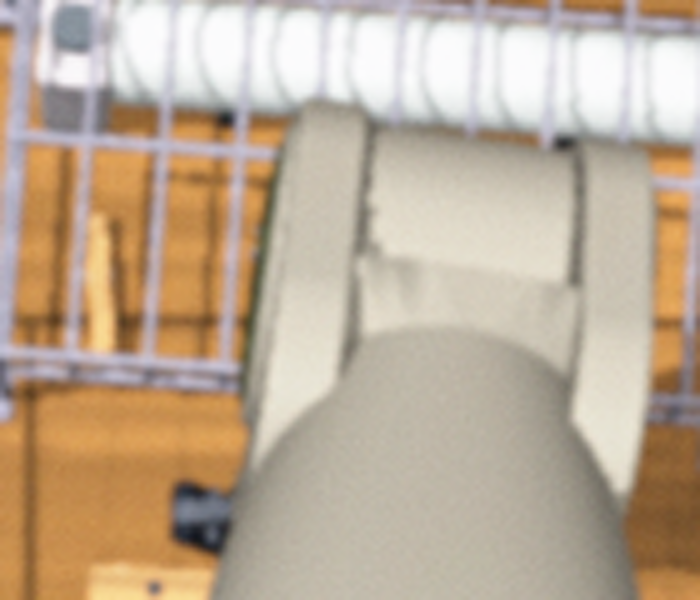

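The robot's arm hides the hook here, so I'll use force and kinematics. The pull starts gently.

Call:
{"name": "apply_moves", "arguments": {
  "steps": [0, 0, 0, 0.2, 0, 0, 1, 0, 0, 0, 0.45, 0, 0, 1, 0, 0, 0, 0.7, 0, 0, 1, 0, 0, 0, 0.95, 0, 0, 1, 0, 0, 0, 1.2, 0, 0, 1, 0, 0, 0, 1.45, 0, 0, 1, 0, 0, 0, 1.7, 0, 0, 1, 0, 0, 0, 1.95, 0, 0, 1, 0, 0, 0, 2.2, 0, 0, 1, 0, 0, 0, 2.45, 0, 0, 1]
}}

```text
time_s: 9.13
eef_pos: [550.3, -4.6, 23.0]
orientation: [180.0, 0.0, 177.7]
contact_force: [0.3, -1.1, -1.0]
opening: 0.245
grasp_force: 112.9
```

Call:
{"name": "apply_moves", "arguments": {
  "steps": [0, 0, 0, 0.3, 0, 0, 1, 0, 0, 0, 0.7, 0, 0, 1, 0, 0, 0, 1.2, 0, 0, 1, 0, 0, 0, 1.7, 0, 0, 1, 0, 0, 0, 2.2, 0, 0, 1, 0, 0, 0, 2.7, 0, 0, 1, 0, 0, 0, 3.2, 0, 0, 1, 0, 0, 0, 3.7, 0, 0, 1, 0, 0, 0, 4.2, 0, 0, 1, 0, 0, 0, 4.6, 0, 0, 1]
}}

```text
time_s: 9.97
eef_pos: [503.8, -2.7, 22.9]
orientation: [180.0, -0.0, 177.7]
contact_force: [1.0, 0.2, -2.1]
opening: 0.239
grasp_force: 112.9
```

Call:
{"name": "apply_moves", "arguments": {
  "steps": [0, 0, 0, 0.3, 0, 0, 1, 0, 0, 0, 0.7, 0, 0, 1, 0, 0, 0, 1.2, 0, 0, 1, 0, 0, 0, 1.7, 0, 0, 1, 0, 0, 0, 2.2, 0, 0, 1, 0, 0, 0, 2.7, 0, 0, 1, 0, 0, 0, 3.2, 0, 0, 1, 0, 0, 0, 3.7, 0, 0, 1, 0, 0, 0, 4.2, 0, 0, 1, 0, 0, 0, 4.5, 0, 0, 1]
}}

```text
time_s: 10.8
eef_pos: [458.5, -0.9, 22.9]
orientation: [180.0, -0.0, 177.7]
contact_force: [1.4, 0.2, -1.3]
opening: 0.243
grasp_force: 112.9
```

```bash
python3 - <<'E'
from h import *
f=grab('top'); W=cloud(f); np.savez('top4',img=f['img'],W=W); g=grab('side'); np.savez('side4',img=g['img'],W=cloud(g))
st=readout.get_state(); print(st['eef_pos'],st['orientation'],st['contact_force'],st['wrist_torque'],st['time_s'])
a=cv2.resize(f['img'][120:240,310:430],(400,400),interpolation=cv2.INTER_CUBIC); b=cv2.resize(g['img'][150:250,240:340],(400,400),interpolation=cv2.INTER_CUBIC)
cv2.imwrite('pics/c4.png',np.hstack([a,b])[...,::-1])
E
```

```text
[458.47647197  -0.87141726  22.80350539] [ 1.79989234e+02 -5.13955072e-02  1.77746151e+02] [ 1.10310729 -0.77741019 -2.22961511] [ 0.03881232  0.0013419  -0.00556332] 10.9
```

View pics/c4.png

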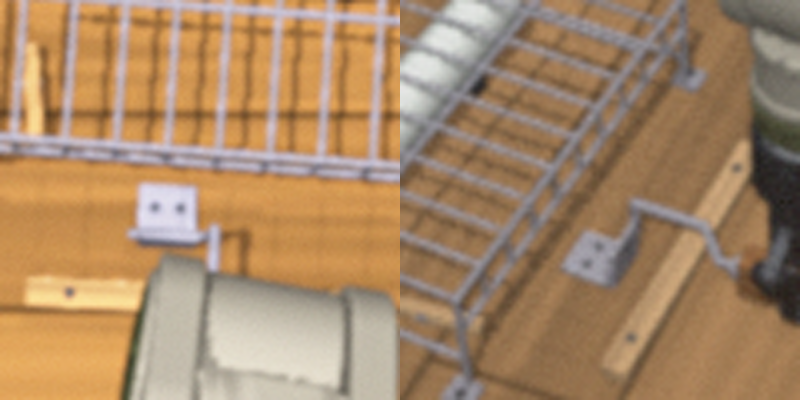

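The bracket is out in front of the guard and squared to the hook (top crop (165,210), batten edge at row 280). I'll close the last ~25 mm slowly.

Call:
{"name": "apply_moves", "arguments": {
  "steps": [0, 0, 0, 0.2, 0, 0, 1, 0, 0, 0, 0.4, 0, 0, 1, 0, 0, 0, 0.6, 0, 0, 1, 0, 0, 0, 0.8, 0, 0, 1, 0, 0, 0, 1.0, 0, 0, 1, 0, 0, 0, 1.2, 0, 0, 1, 0, 0, 0, 1.4, 0, 0, 1, 0, 0, 0, 1.6, 0, 0, 1, 0, 0, 0, 1.75, 0, 0, 1, 0, 0, 0, 1.85, 0, 0, 1]
}}

```text
time_s: 11.73
eef_pos: [440.7, -0.2, 22.9]
orientation: [180.0, 0.0, 177.8]
contact_force: [0.8, -1.0, -2.7]
opening: 0.238
grasp_force: 112.8
```

Call:
{"name": "apply_moves", "arguments": {
  "steps": [0, 0, 0, 0.03, 0, 0, 1, 0, 0, 0, 0.06, 0, 0, 1, 0, 0, 0, 0.09, 0, 0, 1, 0, 0, 0, 0.12, 0, 0, 1, 0, 0, 0, 0.15, 0, 0, 1, 0, 0, 0, 0.18, 0, 0, 1, 0, 0, 0, 0.21, 0, 0, 1, 0, 0, 0, 0.24, 0, 0, 1, 0, 0, 0, 0.27, 0, 0, 1, 0, 0, 0, 0.3, 0, 0, 1]
}}

```text
time_s: 12.57
eef_pos: [437.9, -0.1, 22.9]
orientation: [180.0, -0.0, 177.8]
contact_force: [0.2, -0.6, -0.8]
opening: 0.238
grasp_force: 112.8
```

Call:
{"name": "apply_moves", "arguments": {
  "steps": [0, 0, 0, 0.02, 0, 0, 1, 0, 0, 0, 0.04, 0, 0, 1, 0, 0, 0, 0.06, 0, 0, 1, 0, 0, 0, 0.08, 0, 0, 1, 0, 0, 0, 0.1, 0, 0, 1, 0, 0, 0, 0.12, 0, 0, 1, 0, 0, 0, 0.14, 0, 0, 1, 0, 0, 0, 0.16, 0, 0, 1, 0, 0, 0, 0.18, 0, 0, 1, 0, 0, 0, 0.2, 0, 0, 1]
}}

```text
time_s: 13.4
eef_pos: [435.9, -0.1, 22.9]
orientation: [180.0, 0.0, 177.7]
contact_force: [0.1, -0.4, -1.4]
opening: 0.243
grasp_force: 112.8
```

Call:
{"name": "apply_moves", "arguments": {
  "steps": [0, 0, 0, 0.01, 0, 0, 1, 0, 0, 0, 0.02, 0, 0, 1, 0, 0, 0, 0.03, 0, 0, 1, 0, 0, 0, 0.04, 0, 0, 1, 0, 0, 0, 0.05, 0, 0, 1, 0, 0, 0, 0.06, 0, 0, 1, 0, 0, 0, 0.07, 0, 0, 1, 0, 0, 0, 0.08, 0, 0, 1, 0, 0, 0, 0.09, 0, 0, 1, 0, 0, 0, 0.1, 0, 0, 1]
}}

```text
time_s: 14.23
eef_pos: [435.0, -0.0, 22.9]
orientation: [180.0, 0.0, 177.7]
contact_force: [2.3, 0.4, -1.5]
opening: 0.243
grasp_force: 112.8
```

Call:
{"name": "apply_moves", "arguments": {
  "steps": [0, 0, 0, 0.01, 0, 0, 1, 0, 0, 0, 0.02, 0, 0, 1, 0, 0, 0, 0.03, 0, 0, 1, 0, 0, 0, 0.04, 0, 0, 1, 0, 0, 0, 0.05, 0, 0, 1, 0, 0, 0, 0.05, 0, 0, 1, 0, 0, 0, 0.05, 0, 0, 1, 0, 0, 0, 0.05, 0, 0, 1, 0, 0, 0, 0.05, 0, 0, 1, 0, 0, 0, 0.05, 0, 0, 1]
}}

```text
time_s: 15.07
eef_pos: [434.4, 0.0, 22.9]
orientation: [180.0, -0.0, 177.8]
contact_force: [0.2, -0.3, -1.7]
opening: 0.244
grasp_force: 112.8
```

Call:
{"name": "apply_moves", "arguments": {
  "steps": [0, 0, 0, 0.01, 0, 0, 1, 0, 0, 0, 0.02, 0, 0, 1, 0, 0, 0, 0.03, 0, 0, 1, 0, 0, 0, 0.04, 0, 0, 1, 0, 0, 0, 0.05, 0, 0, 1, 0, 0, 0, 0.06, 0, 0, 1, 0, 0, 0, 0.07, 0, 0, 1, 0, 0, 0, 0.08, 0, 0, 1, 0, 0, 0, 0.08, 0, 0, 1, 0, 0, 0, 0.08, 0, 0, 1]
}}

```text
time_s: 15.9
eef_pos: [433.6, 0.0, 22.9]
orientation: [180.0, 0.0, 177.7]
contact_force: [0.8, 0.4, -1.7]
opening: 0.238
grasp_force: 112.8
```

Call:
{"name": "apply_moves", "arguments": {
  "steps": [0, 0, 0, 0.01, 0, 0, 1, 0, 0, 0, 0.02, 0, 0, 1, 0, 0, 0, 0.03, 0, 0, 1, 0, 0, 0, 0.04, 0, 0, 1, 0, 0, 0, 0.05, 0, 0, 1, 0, 0, 0, 0.06, 0, 0, 1, 0, 0, 0, 0.07, 0, 0, 1, 0, 0, 0, 0.08, 0, 0, 1, 0, 0, 0, 0.08, 0, 0, 1, 0, 0, 0, 0.08, 0, 0, 1]
}}

```text
time_s: 16.73
eef_pos: [432.8, 0.1, 22.9]
orientation: [180.0, 0.0, 177.8]
contact_force: [0.3, 0.9, -3.2]
opening: 0.24
grasp_force: 112.8
```

Call:
{"name": "apply_moves", "arguments": {
  "steps": [0, 0, 0, 0.01, 0, 0, 1, 0, 0, 0, 0.02, 0, 0, 1, 0, 0, 0, 0.03, 0, 0, 1, 0, 0, 0, 0.04, 0, 0, 1, 0, 0, 0, 0.05, 0, 0, 1, 0, 0, 0, 0.06, 0, 0, 1, 0, 0, 0, 0.07, 0, 0, 1, 0, 0, 0, 0.08, 0, 0, 1, 0, 0, 0, 0.08, 0, 0, 1, 0, 0, 0, 0.08, 0, 0, 1]
}}

```text
time_s: 17.57
eef_pos: [432.4, 0.1, 23.0]
orientation: [180.0, 0.0, 177.8]
contact_force: [2.9, 0.1, -2.3]
opening: 0.246
grasp_force: 112.7
```

```bash
python3 - <<'E'
from h import *
f=grab('top'); W=cloud(f); np.savez('top5',img=f['img'],W=W); g=grab('side')
st=readout.get_state(); print(st['eef_pos'],st['orientation'],st['contact_force'],st['wrist_torque'],st['time_s'])
a=cv2.resize(f['img'][150:250,310:410],(400,400),interpolation=cv2.INTER_CUBIC); b=cv2.resize(g['img'][170:240,260:330],(400,400),interpolation=cv2.INTER_CUBIC)
cv2.imwrite('pics/c5.png',np.hstack([a,b])[...,::-1])
E
```

```text
[4.32440176e+02 6.29533110e-02 2.29778294e+01] [1.79993022e+02 4.10042569e-02 1.77749435e+02] [ 2.75513473  0.10920469 -3.21688908] [ 0.07017063 -0.51152803 -0.00798447] 17.6667
```

View pics/c5.png

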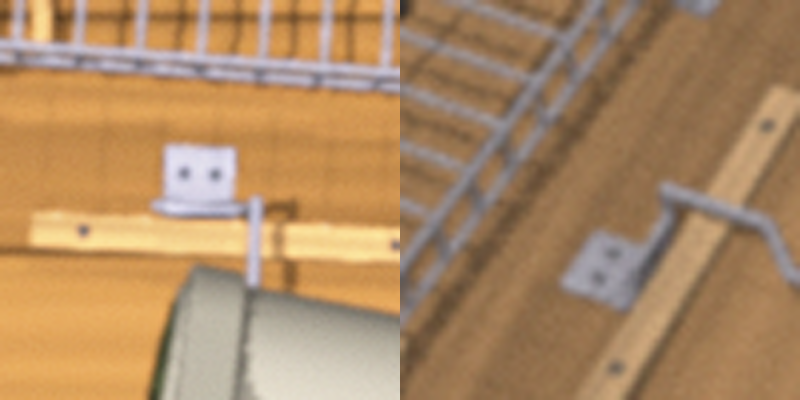

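The bracket now meets the batten: wrist torque shows -0.51 N m and the TCP lags its command by 0.4 mm for about 2.5 N. I'll add pull in small steps.

Call:
{"name": "apply_moves", "arguments": {
  "steps": [0, 0, 0, 0.01, 0, 0, 1, 0, 0, 0, 0.02, 0, 0, 1, 0, 0, 0, 0.03, 0, 0, 1, 0, 0, 0, 0.04, 0, 0, 1, 0, 0, 0, 0.05, 0, 0, 1, 0, 0, 0, 0.05, 0, 0, 1, 0, 0, 0, 0.05, 0, 0, 1, 0, 0, 0, 0.05, 0, 0, 1, 0, 0, 0, 0.05, 0, 0, 1, 0, 0, 0, 0.05, 0, 0, 1]
}}

```text
time_s: 18.5
eef_pos: [432.4, 0.0, 23.1]
orientation: [180.0, 0.1, 177.8]
contact_force: [5.0, -0.0, -5.2]
opening: 0.241
grasp_force: 112.5
```

Call:
{"name": "apply_moves", "arguments": {
  "steps": [0, 0, 0, 0.01, 0, 0, 1, 0, 0, 0, 0.02, 0, 0, 1, 0, 0, 0, 0.03, 0, 0, 1, 0, 0, 0, 0.04, 0, 0, 1, 0, 0, 0, 0.05, 0, 0, 1, 0, 0, 0, 0.05, 0, 0, 1, 0, 0, 0, 0.05, 0, 0, 1, 0, 0, 0, 0.05, 0, 0, 1, 0, 0, 0, 0.05, 0, 0, 1, 0, 0, 0, 0.05, 0, 0, 1]
}}

```text
time_s: 19.33
eef_pos: [432.4, -0.0, 23.2]
orientation: [180.0, 0.1, 177.8]
contact_force: [6.6, -0.0, -4.3]
opening: 0.241
grasp_force: 112.5
```

```bash
python3 - <<'E'
from h import *
W=cloud(grab('top')); st=readout.get_state(); print(st['eef_pos'],st['contact_force'],st['wrist_torque'],st['time_s'])
P=W[130:230,300:420].reshape(-1,3); P=P[(P[:,0]>545)&(P[:,0]<625)&(abs(P[:,1]+3)<40)]
t=P[(P[:,2]>28)&(P[:,2]<45)&(P[:,0]>555)&(P[:,1]>-24)]; print('plate top',t.mean(0).round(1),np.polyfit(t[:,1],t[:,0],1),t[:,2].max())
f=P[(P[:,2]>2.5)&(P[:,2]<14)&(P[:,0]>577)]; print('foot',len(f),np.polyfit(f[:,0],f[:,2],1),f[:,2].mean())
E
```

```text
[ 4.32430818e+02 -4.36702102e-03  2.32665487e+01] [ 6.72689732  0.72535065 -4.01106444] [ 0.05422513 -1.02919624  0.02129448] 19.3833
plate top [ 5.672e+02 -4.000e-01  3.460e+01] [6.00164402e-02 5.67210740e+02] 39.70666347300718
foot 195 [-0.01884784 15.59359391] 4.366465974657245
```

Call:
{"name": "apply_moves", "arguments": {
  "steps": [0, 0, 0, 0.02, 0, 0, 1, 0, 0, 0, 0.04, 0, 0, 1, 0, 0, 0, 0.04, 0, 0, 1, 0, 0, 0, 0.04, 0, 0, 1, 0, 0, 0, 0.04, 0, 0, 1, 0, 0, 0, 0.04, 0, 0, 1, 0, 0, 0, 0.04, 0, 0, 1, 0, 0, 0, 0.04, 0, 0, 1, 0, 0, 0, 0.04, 0, 0, 1, 0, 0, 0, 0.04, 0, 0, 1]
}}

```text
time_s: 20.22
eef_pos: [432.4, -0.0, 23.3]
orientation: [180.0, 0.2, 177.8]
contact_force: [7.4, 0.4, -5.2]
opening: 0.241
grasp_force: 112.5
```

I've held about 7.5 N. Now I'll back the arm off the plate and lift it straight up.

Call:
{"name": "apply_moves", "arguments": {
  "steps": [0, 0, 0, -0.05, 0, 0, 1, 0, 0, 0, -0.1, 0, 0, 1, 0, 0, 0, -0.15, 0, 0, 1, 0, 0, 0, -0.25, 0, 0, 1, 0, 0, 0, -0.45, 0, 0, 1, 0, 0, 0, -0.75, 0, 0, 1, 0, 0, 0, -1.1, 0, 0, 1, 0, 0, 0, -1.5, 0, 0, 1, 0, 0, 0, -1.8, 0, 0, 1, 0, 0, 0, -1.8, 0, 0, 1]
}}

```text
time_s: 21.05
eef_pos: [449.6, -0.7, 23.0]
orientation: [-180.0, 0.0, 177.8]
contact_force: [0.3, 0.6, -1.3]
opening: 0.241
grasp_force: 112.6
```

Call:
{"name": "apply_moves", "arguments": {
  "steps": [0, 0, 0, 0, 0, -0.4, 1, 0, 0, 0, 0, 0, -1.2, 1, 0, 0, 0, 0, 0, -2.3, 1, 0, 0, 0, 0, 0, -3.5, 1, 0, 0, 0, 0, 0, -4.8, 1, 0, 0, 0, 0, 0, -6, 1, 0, 0, 0, 0, 0, -7, 1, 0, 0, 0, 0, 0, -7.8, 1, 0, 0, 0, 0, 0, -8.2, 1, 0, 0, 0, 0, 0, -8.2, 1]
}}

```text
time_s: 21.88
eef_pos: [449.3, -0.7, 106.1]
orientation: [-180.0, 0.1, 177.8]
contact_force: [0.5, -0.1, -1.7]
opening: 0.241
grasp_force: 112.6
```

Call:
{"name": "apply_moves", "arguments": {
  "steps": [0, 0, 0, 0.3, 1, 0, 1, 0, 0, 0, 0.8, 3, 0, 1, 0, 0, 0, 1.5, 6, 0, 1, 0, 0, 0, 2.4, 9.5, 0, 1, 0, 0, 0, 3.3, 13, 0, 1, 0, 0, 0, 4.2, 16.2, 0, 1, 0, 0, 0, 5, 19, 0, 1, 0, 0, 0, 5.5, 21, 0, 1, 0, 0, 0, 5.7, 21.9, 0, 1, 0, 0, 0, 5.7, 21.9, 0, 1]
}}

```text
time_s: 22.72
eef_pos: [398.9, 222.3, 104.2]
orientation: [-180.0, -0.1, 178.0]
contact_force: [0.9, -1.0, -1.0]
opening: 0.245
grasp_force: 112.9
```

Call:
{"name": "apply_moves", "arguments": {
  "steps": [0, 0, 0, 0, 0, 1, 1, 0, 0, 0, 0, 0, 2.2, 1, 0, 0, 0, 0, 0, 3.5, 1, 0, 0, 0, 0, 0, 4.8, 1, 0, 0, 0, 0, 0, 6, 1, 0, 0, 0, 0, 0, 7, 1, 0, 0, 0, 0, 0, 7.8, 1, 0, 0, 0, 0, 0, 8.3, 1, 0, 0, 0, 0, 0, 8.6, 1, 0, 0, 0, 0, 0, 8.7, 1]
}}

```text
time_s: 23.55
eef_pos: [400.2, 220.1, 17.5]
orientation: [-180.0, -0.0, 177.7]
contact_force: [-0.6, 0.5, -2.4]
opening: 0.245
grasp_force: 112.9
```

Call:
{"name": "apply_moves", "arguments": {
  "steps": [0, 0, 0, 0, 0, 0.03, 1, 0, 0, 0, 0, 0, 0.06, 1, 0, 0, 0, 0, 0, 0.09, 1, 0, 0, 0, 0, 0, 0.12, 1, 0, 0, 0, 0, 0, 0.15, 1, 0, 0, 0, 0, 0, 0.15, 1, 0, 0, 0, 0, 0, 0.15, 1, 0, 0, 0, 0, 0, 0.15, 1, 0, 0, 0, 0, 0, 0.15, 1, 0, 0, 0, 0, 0, 0.15, 1]
}}

```text
time_s: 24.38
eef_pos: [400.3, 220.5, 16.4]
orientation: [180.0, 0.0, 177.7]
contact_force: [-0.1, -0.4, -2.1]
opening: 0.241
grasp_force: 112.9
```

Call:
{"name": "apply_moves", "arguments": {
  "steps": [0, 0, 0, 0, 0, 0.02, 1, 0, 0, 0, 0, 0, 0.04, 1, 0, 0, 0, 0, 0, 0.06, 1, 0, 0, 0, 0, 0, 0.08, 1, 0, 0, 0, 0, 0, 0.08, 1, 0, 0, 0, 0, 0, 0.08, 1, 0, 0, 0, 0, 0, 0.08, 1, 0, 0, 0, 0, 0, 0.08, 1, 0, 0, 0, 0, 0, 0.08, 1, 0, 0, 0, 0, 0, 0.08, 1]
}}

```text
time_s: 25.22
eef_pos: [400.3, 220.5, 16.0]
orientation: [180.0, 0.0, 177.8]
contact_force: [-1.1, -1.2, 4.9]
opening: 0.239
grasp_force: 113.6
```

It's on the shelf. I'll open the fingers gradually, then rise.

Call:
{"name": "apply_moves", "arguments": {
  "steps": [0, 0, 0, 0, 0, 0, 0.4, 0, 0, 0, 0, 0, 0, 0.3, 0, 0, 0, 0, 0, 0, 0.1, 0, 0, 0, 0, 0, 0, -0.2, 0, 0, 0, 0, 0, 0, -0.5, 0, 0, 0, 0, 0, 0, -0.8, 0, 0, 0, 0, 0, 0, -0.8, 0, 0, 0, 0, 0, 0, -0.8, 0, 0, 0, 0, 0, 0, -0.8, 0, 0, 0, 0, 0, 0, -0.8]
}}

```text
time_s: 26.05
eef_pos: [400.3, 220.5, 15.6]
orientation: [180.0, 0.0, 177.8]
contact_force: [0.3, -0.4, 0.4]
opening: 0.9
grasp_force: 0.0
```

Call:
{"name": "apply_moves", "arguments": {
  "steps": [0, 0, 0, 0, 0, -0.5, -0.8, 0, 0, 0, 0, 0, -1.5, -0.8, 0, 0, 0, 0, 0, -3, -0.8, 0, 0, 0, 0, 0, -5, -0.8, 0, 0, 0, 0, 0, -7.5, -0.8, 0, 0, 0, 0, 0, -10, -0.8, 0, 0, 0, 2, 0, -13, -0.8, 0, 0, 0, 5, 3, -15, -0.8, 0, 0, 0, 6, 6, -16, -0.8, 0, 0, 0, 6, 9, -16, -0.8]
}}

```text
time_s: 26.88
eef_pos: [342.7, 314.2, 179.4]
orientation: [179.8, 0.2, 177.7]
contact_force: [1.6, -0.6, 0.1]
opening: 0.897
grasp_force: 0.0
```

Call:
{"name": "apply_moves", "arguments": {
  "steps": [0, 0, 0, 0, 3, 0, -0.8, 0, 0, 0, 0, 6, 0, -0.8, 0, 0, 0, 0, 9, 0, -0.8, 0, 0, 0, 0, 12, 0, -0.8, 0, 0, 0, 0, 15, 0, -0.8, 0, 0, 0, 0, 17, 0, -0.8, 0, 0, 0, 0, 17, 0, -0.8, 0, 0, 0, 0, 17, 0, -0.8, 0, 0, 0, 0, 17, 0, -0.8, 0, 0, 0, 0, 17, 0, -0.8]
}}

```text
time_s: 27.72
eef_pos: [350.4, 481.6, 175.7]
orientation: [-180.0, -0.0, 177.7]
contact_force: [1.8, 0.2, 0.6]
opening: 0.902
grasp_force: 0.0
```

```bash
python3 - <<'E'
from h import *
f=grab('top'); W=cloud(f); save(f,'top9')
st=readout.get_state(); print(st['eef_pos'],st['contact_force'],st['time_s'])
P=W[130:230,300:420].reshape(-1,3); P=P[(P[:,0]>545)&(P[:,0]<625)&(abs(P[:,1]+3)<40)]
t=P[(P[:,2]>28)&(P[:,2]<45)]; print('plate top',len(t),t.mean(0).round(1),np.polyfit(t[:,1],t[:,0],1))
g=P[(P[:,2]>2.5)&(P[:,2]<14)&(P[:,0]>577)]; print('foot',np.polyfit(g[:,0],g[:,2],1),g[:,2].mean())
Q=W.reshape(-1,3); h=Q[(abs(Q[:,0]-393)<70)&(abs(Q[:,1]-220)<35)&(Q[:,2]>40)&(Q[:,2]<60)]; print('handle',len(h),h.mean(0).round(1),np.polyfit(h[:,0],h[:,2],1),np.polyfit(h[:,1],h[:,2],1))
E
```

```text
[350.49893244 481.63019882 175.87440062] [0.23059746 0.08897996 0.2313525 ] 27.7667
plate top 39 [567.3  -0.8  35. ] [6.43437235e-02 5.67336283e+02]
foot [-0.0138313  12.56612648] 4.332576908903104
handle 521 [392.4 219.9  49.3] [-7.21175455e-03  5.21358687e+01] [3.85713951e-02 4.08232133e+01]
```

View pics/top9.png

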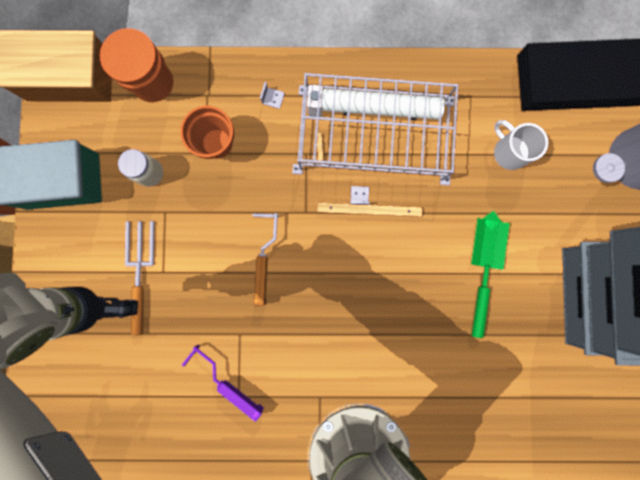

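The bracket stands flush on the batten at (360,195). The hook stands level and clear at (262,280), and the other things are where they were. I'll hand in now.

```bash
python3 -c "
from workcell import order
print(order.finish_job())"
```

```text
the job is handed in; nothing more can be done
None
```

I drew the bracket out flush against the batten, holding it there with a pull of about 7.5 N, then stood the hooked rod clear on the open shelf and handed the job in; the system returned no verdict.

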